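# Hang the parts pail on the hook stand

### The arm

A 7-joint arm with a two-finger parallel gripper is mounted at the origin on a cart in front of the work surface, level with it; the furniture and walls round the work are solid. World frame = base frame: x ahead of the robot, y to its left, z up, the work surface at z = 0. Lengths are in m, angles in rad, forces in N, time in s.
With the tool pointing down it reaches from about 0.35 to 0.9 m from the base axis. Payload 7.2 kg.
Tool frame: the origin (TCP) lies between the finger pads; the fingertips stand 11 mm ahead of it and the grasp point (between the pads) lies 8 mm behind it; z points along the fingers, y is the line along which they close (so a half turn about z gives the same grasp; the last joint's range is limited). The gripper opens to 88 mm and grips with 3 to 60 N. Pads are 20 mm wide; open, the fingers measure 115 mm over their backs; the gripper's body (75 mm by 178 mm) begins 61 mm behind the grasp point.
Start: joints at [1.146, 0.411, -0.013, 1.596, 0.006, 1.134, -0.082], TCP at [0.218, -0.586, 0.234] pointing down, gripper open.
Joint ranges: [-2.95, 2.95], [-0.29, 1.99], [-1.47, 1.44], [0.14, 2.54], [-1.03, 4.17], [0.13, 1.85], [-2.86, 2.86]. Speed limits (rad/s): [2.39, 2.39, 3.01, 3.01, 3.14, 3.14, 3.14].

### API

Orientations are given as a 3x3 rotation matrix whose columns are the frame's x, y, z axes.
In Python, from workcell import arm, inverse_kinematics, optics, get_clock, get_joint_pos, get_joint_velocities, get_joint_efforts, get_tool_pos, get_eef_rot, get_ft_force, get_moment, get_finger_gap, get_gripper_force gives the robot as it stands. The module is installed in compiled form; this text tells all that it offers. Calls block until the motion is done:
- arm.goto(position, orientation): joint-space move of the TCP to a pose.
- arm.move_linear(position, orientation=None, v=0.15): straight line of the TCP; orientation=None keeps the orientation; v is the mean speed in m/s.
- arm.set_joints(angles): joint-space move.
- arm.set_gripper(opening): finger opening in m; the grip force is fixed at half the most; returns when the fingers have stopped.
- arm.pause(seconds).
- inverse_kinematics(position, orientation): joint angles nearest the present ones, or None.
- optics.get_image(name): name is "side" or "top" or "wrist"; returns the picture (384x512x3 uint8, blue, green, red); there is no depth.
- optics.camera_model(name): a dict with "vfov" (degrees; the focal length in pixels is half the picture's height over the tangent of half this angle, whatever the lens; pixels are square), "cx", "cy" (the principal point, pixels), "T" (4x4, takes a point from camera to world coordinates). Camera axes: x right, y down, z forward; pixel columns grow to the right and rows downward; lengths in m; the calibration is good to about 2 mm. The wrist camera is an equidistant fisheye: a pixel r from the principal point sees the ray r / f radians off the axis. A picture is of the moment at which its call begins: read the wrist's pose just before it. camera_model takes no time and is no camera call; for the wrist camera it gives the pose at the moment of the call.
A pose or a line that the arm cannot do raises arm.MotionError and nothing moves.
- arm.job_done(): hands the job in; it is judged then, once.
Readings, each from a call of its own:
- get_clock(): time.
- get_joint_pos(): joint angles.
- get_joint_velocities(): joint speeds.
- get_joint_efforts(): joint torques, N m.
- get_tool_pos(): TCP position.
- get_eef_rot(): TCP orientation.
- get_ft_force(): force on the tool from outside, world axes, zero at the start.
- get_moment(): the same for the moment, N m.
- get_finger_gap(): finger opening in m.
- get_gripper_force(): force on a finger pad.
Only numpy, scipy, OpenCV 4.12 (cv2) and the standard library are available. Lean on these libraries where they do the work, as an engineer would, in place of code of your own. Each camera call takes 0.05 s, during which the arm holds its last target. There are 200 camera calls.

### The job

Clear the little parts pail off the desk: while it is still standing on the desk, swing its folded wire bail upright, then carry the pail by the bail and hang it on the two-pronged hook stand so that the bail's cross-bar lies over both prongs and the pail hangs freely and level. The two adaptors must stay in the pail, and the other things on the desk must stay where they are.

Things in the scene. Friction and masses are not known exactly. Their poses are not given: they have to be found in the camera images.
- pail: open round sheet-steel pail, about 0.24 kg, loose, 100 mm across at the rim (104 with its rolled edge), 84 at the foot, 64 high, wall 3 mm. Origin: centre of its underside; z up its axis; its -x is the side the bail is folded to, y the line through the two bail pivots, 56 mm above the underside at y = +-56 mm.
- bail (a joint): hinge of the bail, rad: 0 = folded level to the pail's -x (cross-bar 85 mm from the pail's axis, 56 mm above its underside, 30 mm clear of its wall), 1.57 = upright (cross-bar 141 mm above the underside), 3.14 = level to +x. A little stiff (0.02 N m): it stays where it is left. U of 5 mm wire: side arms 112 mm apart, straight cross-bar.
- bail_grip (a point): middle of the bail's cross-bar, in the centre of a grey plastic grip sleeve (10 mm diameter, 36 mm long) that runs along the cross-bar; its y lies along the cross-bar. It is 85 mm from the pivot line.
- hook_stand: dark steel stand, fixed: base plate (x -60 to 120 mm, 100 wide, 9 high), one 14 mm post at x = 100, two 7 mm prongs pointing to its -x at y = +-32 mm (57 clear between). Origin: on the desk below the seat, midway between prongs; z up. Prong axis 180 mm high at x = -14 to 12, rising to 186 at the post; at x = -14 they bend up to ball tips at x = -26, tops 204 high. Post's top 191 high.
- hook_seat (a point): point midway between the two prongs at the seat just behind the upturned tips, at the height of the prongs' upper side (183.5 mm above the desk); axes as the stand's. A bail cross-bar lying in the seat has its centre 2.5 mm above this.
- adaptor_long: silver-grey coaxial adaptor, 18 x 20 x 32 mm, 30 g, loose in the pail. Origin: centre of its underside.
- adaptor_short: silver-grey coaxial adaptor, 18 x 20 x 26 mm, 25 g, loose in the pail. Origin: centre of its underside.
- dust_cap: bystander: grey ribbed round dust cap, 30 mm across, 14 mm high, loose. Origin: centre of its underside.
- tape_roll: bystander: roll of black tape, 62 mm across, 19 mm high, loose. Origin: centre of its underside.
- carton: bystander: small pale carton, 42 x 62 x 24 mm, loose. Origin: centre of its underside.
- ferrite: bystander: black clip-on ferrite block, 37 x 26 x 25 mm, loose. Origin: centre of its underside.

How it is judged:
By the outcome, as a careful person would: the job done as asked, in the order asked, and still so for the second after the job is handed in, with the robot touching nothing.
It also fails if it takes over 67 s, if anything falls off the work surface, if the arm or the gripper's body presses on something with over 40 N, if the wrist force passes 120 N, or if a joint passes its speed limit or range.

## Working session

There is one attempt and no reset: what is moved stays moved. The work goes in short steps, each a Python script; the robot and the scene stay as the last script left them, time stands still between calls to the robot, and variables do not carry over. Pictures are saved under pics/ and viewed, at most 10 in all, crops included, and the job is handed in when it is done.

```bash
mkdir -p pics; cat > h.py <<'E'
import numpy as np, cv2
from workcell import *
def ray(m,u,v,fish=False):
    f=192/np.tan(np.radians(m["vfov"])/2); d=np.array([(u-m["cx"])/f,(v-m["cy"])/f]); T=np.array(m["T"])
    if fish:
        r=np.hypot(*d); c=np.array([*(d/r*np.sin(r) if r>0 else d),np.cos(r)])
    else: c=np.array([*d,1.])
    c=T[:3,:3]@c; return T[:3,3],c/np.linalg.norm(c)
def onz(m,u,v,z,fish=False):
    o,d=ray(m,u,v,fish); return o+d*(z-o[2])/d[2]
def tri(rs):
    A=sum(np.eye(3)-np.outer(d,d) for o,d in rs); b=sum((np.eye(3)-np.outer(d,d))@o for o,d in rs); return np.linalg.solve(A,b)
def proj(m,p,fish=False):
    f=192/np.tan(np.radians(m["vfov"])/2); T=np.array(m["T"]); c=T[:3,:3].T@(np.asarray(p)-T[:3,3])
    if fish:
        r=np.hypot(c[0],c[1]); k=np.arctan2(r,c[2])*f/r
    else: k=f/c[2]
    return np.array([m["cx"]+k*c[0],m["cy"]+k*c[1]])
E
python3 - <<'E'
from h import *
for n in("top","side"):
    m=optics.camera_model(n);print(n,m["vfov"],m["cx"],m["cy"],np.round(m["T"],3).tolist())
    i=optics.get_image(n);cv2.imwrite(f"pics/{n}0.png",i);cv2.imwrite(f"pics/{n}0b.png",cv2.resize(i,(800,600),interpolation=cv2.INTER_CUBIC))
print(get_clock(),get_eef_rot())
E
```

```text
top 54.32845970514691 256.0924201287733 192.92620743430788 [[-0.009, -0.998, 0.067, 0.48], [-1.0, 0.009, -0.008, -0.218], [0.007, -0.067, -0.998, 1.057], [0.0, 0.0, 0.0, 1.0]]
side 53.04803241332141 252.3326564881561 189.27562289887803 [[0.912, 0.197, -0.359, 0.935], [0.409, -0.39, 0.825, -1.093], [0.022, -0.899, -0.436, 0.597], [0.0, 0.0, 0.0, 1.0]]
0.1 [[ 9.37001123e-01  3.49325849e-01 -5.88856722e-04]
 [ 3.49326334e-01 -9.37000193e-01  1.32283008e-03]
 [-8.96601218e-05 -1.44519643e-03 -9.99998952e-01]]
```

View pics/top0b.png

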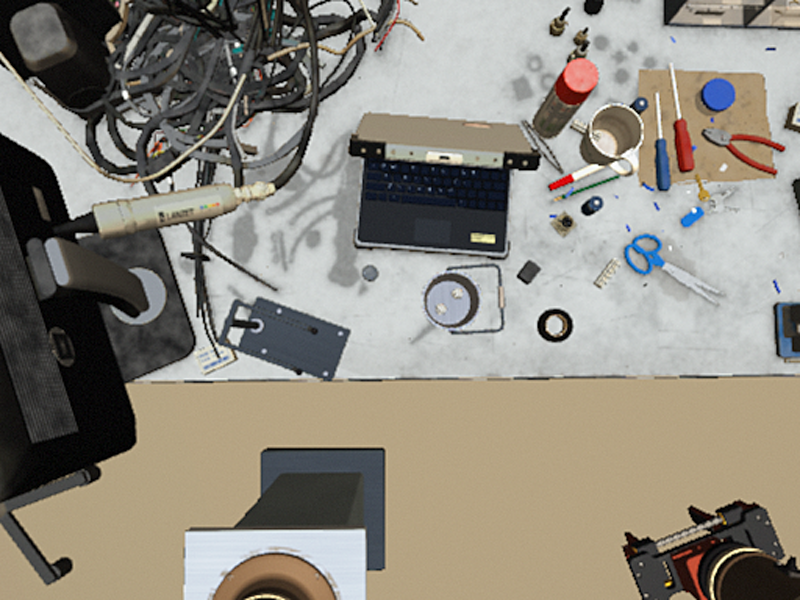

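View pics/side0b.png

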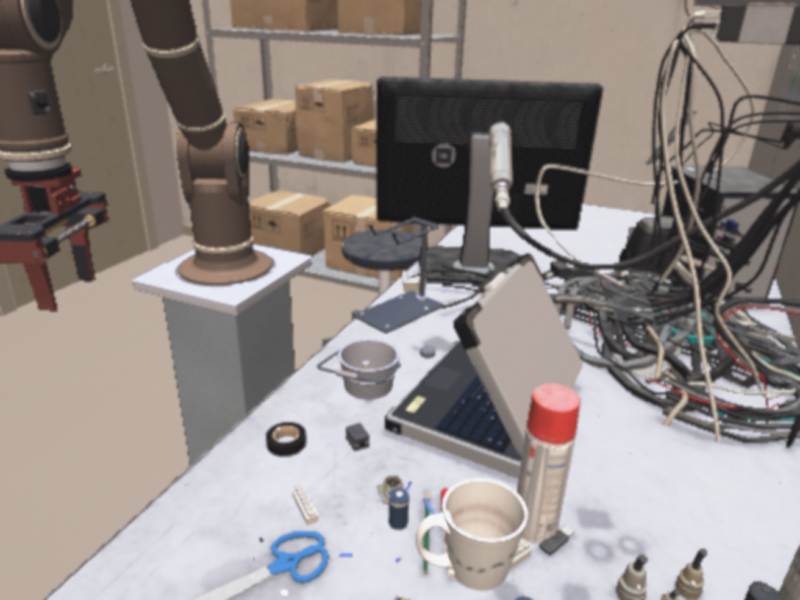

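The top view shows the pail at (452,300) of 800x600, with its bail folded to the right and the grip at (502,300). The stand plate is around (285,337). The side view shows the pail at (368,368) and the stand post at (424,265). I'll take crops for detail.

```bash
python3 - <<'E'
import cv2,numpy as np
t=cv2.imread("pics/top0.png");s=cv2.imread("pics/side0.png")
a=cv2.resize(t[160:250,130:330],(800,360),interpolation=cv2.INTER_CUBIC)
b=cv2.resize(s[130:260,200:300],(308,400)[::1],interpolation=cv2.INTER_CUBIC)
c=cv2.resize(s[130:180,215:295],(384,240),interpolation=cv2.INTER_CUBIC)
d=cv2.resize(s[210:260,200:280],(384,240),interpolation=cv2.INTER_CUBIC)
o=np.zeros((600,800,3),np.uint8);o[:360]=a;o[360:,:384]=c;o[360:,400:784]=d
cv2.imwrite("pics/c1.png",o)
E
```

```text
(no output)
```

View pics/c1.png

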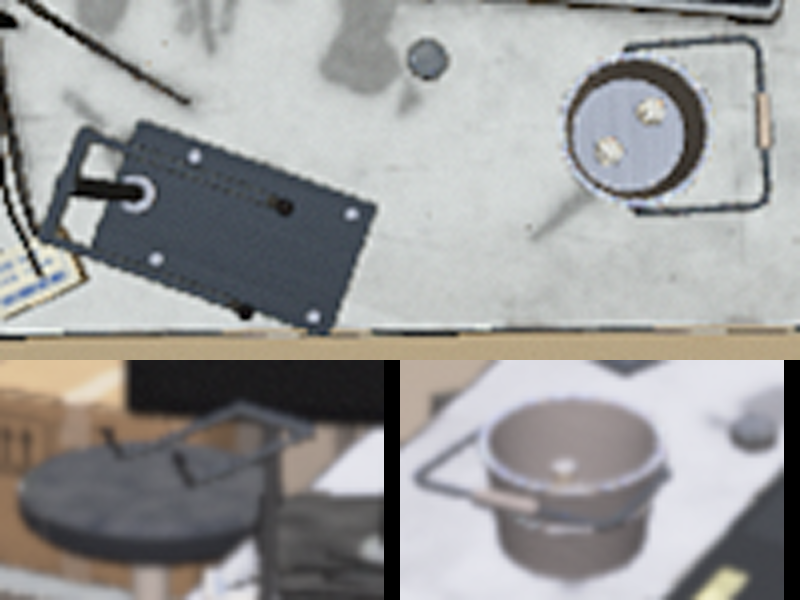

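The crop shows the prong tips at (286,207) and (245,313), and the post foot at (138,193). The plate's front corners are at (376,206) and (325,330). The pail rim spans 565–708 by 55–203 and the bail grip is at (764,120). The adaptors are in the pail.

```bash
python3 - <<'E'
from h import *
m=optics.camera_model("top"); s=optics.camera_model("side")
P=lambda u,v,z: onz(m,130+u/4-.4,160+v/4-.4,z)
S=lambda u,v: ray(s,215+u*80/384-.4,130+(v-360)*50/240-.4)
R=lambda u,v: ray(m,130+u/4-.4,160+v/4-.4)
t1,t2=P(286,207,.201),P(245,313,.201)
print("tips",t1,t2,np.linalg.norm(t1-t2))
print("tipmid tri",tri([R(286,207),S(183,458)]),tri([R(245,313),S(110,435)]))
c1,c2,c3=P(376,206,.009),P(325,330,.009),P(138,122,.009)
print("plate",c1,c2,c3,np.linalg.norm(c1-c2),np.linalg.norm(c1-c3)); post=P(138,193,.009);print("post",post)
for nm,a,b in(("tips",t1,t2),("plate",c1,c2)):
    y=(a-b)[:2];y/=np.linalg.norm(y)
    mid=(a+b)[:2]/2; 
    if y[0]<0:y=-y
    x=np.array([y[1],-y[0]]); 
    if x@(post[:2]-mid)<0:x=-x
    print(nm,"x axis",x,"yaw",np.arctan2(x[1],x[0]),"origin",mid+x*(.026 if nm=="tips" else .06))
print("from post",post[:2]-.1*x)
L,Rr,T,B=P(565,128,.064),P(708,128,.064),P(637,55,.064),P(637,203,.064)
print("pail",(L+Rr)/2,(T+B)/2,np.linalg.norm(L-Rr),np.linalg.norm(T-B))
g=P(764,120,.056);d=ray(s,200+(520-400)*80/384-.4,210+(499-360)*50/240-.4)
print("grip",g,tri([R(764,120),d])); print("bar corners",P(756,40,.056),P(767,207,.056),"pivots",P(627,50,.056),P(636,212,.056))
for nm,u,v,z in(("tape",555,325,.019),("ferrite",528,271,.025),("laptop edge",509,255,.02),("cap",370,273,.014)):print(nm,onz(m,u*.64,v*.64,z))
E
```

```text
tips [ 0.49582119 -0.09874437  0.201     ] [ 0.4358878  -0.07552208  0.201     ] 0.06427507977253248
tipmid tri [ 0.4978671  -0.0975722   0.19956797] [ 0.43687395 -0.07436081  0.19755977]
plate [ 0.4995975  -0.13486075  0.009     ] [ 0.41381148 -0.09914391  0.009     ] [0.55992345 0.03165637 0.009     ] 0.09292434355743905 0.17710779000392618
post [0.51017322 0.03129594 0.009     ]
tips x axis [0.36129547 0.93245138] yaw 1.201139487371177 origin [ 0.47524818 -0.06288949]
plate x axis [0.38436467 0.92318135] yaw 1.176276797994784 origin [ 0.47976637 -0.06161145]
from post [ 0.47173675 -0.06102219]
pail [ 0.54884403 -0.3126841   0.064     ] [ 0.5483379  -0.31299298  0.064     ] 0.09524092119959297 0.09874485983141386
grip [ 0.55404624 -0.3991938   0.056     ] [ 0.55604066 -0.39365255  0.07640454]
bar corners [ 0.60815773 -0.39491513  0.056     ] [ 0.495669   -0.39999434  0.056     ] pivots [ 0.60209787 -0.30782055  0.056     ] [ 0.49312343 -0.31225168  0.056     ]
tape [ 0.50470942 -0.50108321  0.019     ]
ferrite [ 0.60096074 -0.45392447  0.025     ]
laptop edge [ 0.63062828 -0.42169371  0.02      ]
cap [ 0.60100384 -0.17256261  0.014     ]
```

```bash
cat >> h.py <<'E'
def ori(px,a,sg):
    "tool pointing down, tilted by a towards horizontal unit px, closing in the plane of px and z"
    px=np.array([px[0],px[1],0.])/np.hypot(*px[:2]); k=np.array([0,0,1.])
    z=-np.cos(a)*k+np.sin(a)*px; y=sg*(np.cos(a)*px+np.sin(a)*k); return np.column_stack([np.cross(y,z),y,z])
def tcp(bar,R,b=.003): return np.asarray(bar)+b*R[:,2]   # bar b behind the TCP
STX=np.array([np.cos(1.19),np.sin(1.19)]); STO=np.array([.4755,-.062])
E
python3 - <<'E'
from h import *
px=np.array([-.045,.999]);piv=np.array([.548,-.311,.056]);pz=np.array([*px,0])
for sg in(1,-1):
    for th,a in((0,30),(0,0),(45,30),(60,30),(90,0)):
        t=np.radians(th);R=ori(px,np.radians(a),sg);b=piv-.085*np.cos(t)*pz+[0,0,.085*np.sin(t)]
        q=inverse_kinematics(tcp(b,R),R);print(sg,th,a,None if q is None else np.round(q,2))
    R=ori(STX,0,sg);q=inverse_kinematics([*STO,.23],R);print(sg,"hook",None if q is None else np.round(q,2))
sg=1;R=ori(px,0,sg)
for sg in (1,-1):
    R=ori(px,0,sg)
    q=inverse_kinematics([.552,-.42,.25],R)
    if q is not None and abs(q[6])<2.5: break
print("sg",sg);arm.goto([.552,-.42,.25],R);arm.set_gripper(.022)
m=optics.camera_model("wrist");i=optics.get_image("wrist");cv2.imwrite("pics/w0.png",i);np.save("w0.npy",np.array([m["vfov"],m["cx"],m["cy"],*np.ravel(m["T"])]))
v=cv2.resize(i,(800,600));cv2.imwrite("pics/w0b.png",v)
print(get_clock(),get_finger_gap(),get_tool_pos(),m["vfov"],np.round(m["T"],2).tolist(),proj(m,[.552,-.397,.056],True))
E
```

```text
1 0 30 [ 1.09  1.03 -0.71  1.22  0.18  1.37  2.12]
1 0 0 [ 0.95  0.77 -0.61  1.57  0.51  0.96  1.78]
1 45 30 [ 1.09  0.93 -0.72  1.26  0.12  1.4   2.09]
1 60 30 [ 1.08  0.9  -0.73  1.29  0.11  1.39  2.08]
1 90 0 [ 0.89  0.6  -0.66  1.65  0.42  1.03  1.72]
1 hook [ 0.67  0.24 -0.74  1.9   0.19  1.06  1.04]
-1 0 30 [ 0.81  0.92 -0.15  1.25 -0.26  1.35 -0.72]
-1 0 0 [ 0.58  0.68 -0.05  1.6   0.04  0.86 -1.  ]
-1 45 30 [ 0.79  0.82 -0.14  1.29 -0.29  1.4  -0.75]
-1 60 30 [ 0.77  0.79 -0.14  1.32 -0.3   1.4  -0.76]
-1 90 0 [ 0.51  0.51 -0.1   1.68  0.06  0.95 -1.13]
-1 hook [ 0.36  0.19 -0.37  1.92  0.08  1.04 -2.  ]
sg 1
3.0 0.022193337052683497 [ 0.552012   -0.41998981  0.24999394] 65.70646984690485 [[-0.04, 0.96, 0.27, 0.48], [1.0, 0.04, 0.01, -0.43], [0.0, 0.27, -0.96, 0.4], [0.0, 0.0, 0.0, 1.0]] [276.25701951 174.39061832]
```

View pics/w0b.png

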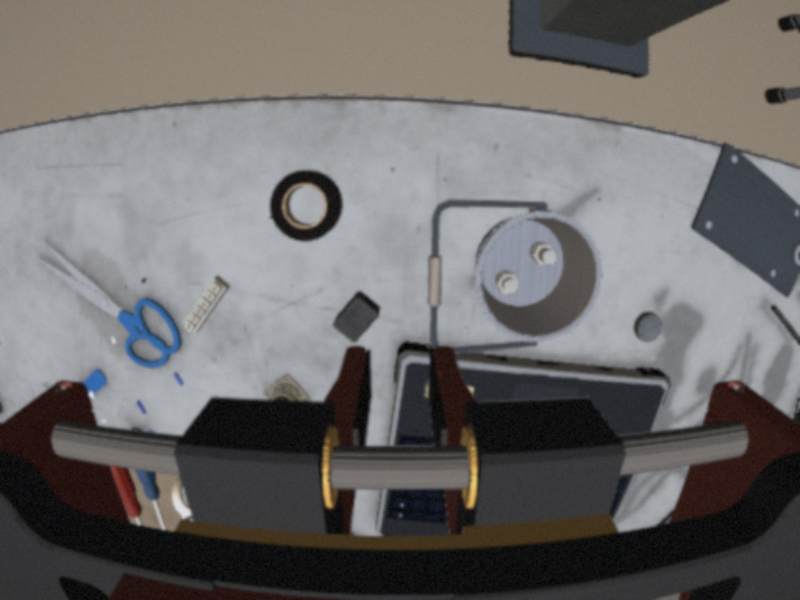

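The wrist view shows the grip sleeve at (434,281) and the bail corners at about (436,207) and (434,346) in 800x600. The fingers are above, and the ferrite is at (356,316).

```bash
python3 - <<'E'
from h import *
a=np.load("w0.npy");m=dict(vfov=a[0],cx=a[1],cy=a[2],T=a[3:].reshape(4,4))
i=cv2.imread("pics/w0.png")
f=lambda u,v,z:onz(m,u*.64-.2,v*.64-.2,z,True)
for n,u,v in(("grip",434,281),("c1",436,207),("c2",434,346),("sleeve a",435,257),("sleeve b",433,305),("piv1",545,206),("piv2",535,344)):print(n,f(u,v,.056))
pts=[f(u,v,.064) for u,v in((480,275),(601,268),(541,211),(538,337))];print("rim",np.mean(pts[:2],0),np.mean(pts[2:],0),np.linalg.norm(pts[0]-pts[1]),np.linalg.norm(pts[2]-pts[3]))
print("ferrite",f(356,314,.02))
E
```

```text
grip [ 0.55833745 -0.39504389  0.056     ]
c1 [ 0.50180728 -0.39689946  0.056     ]
c2 [ 0.61145083 -0.39151285  0.056     ]
sleeve a [ 0.53967193 -0.39543772  0.056     ]
sleeve b [ 0.5774583 -0.3945938  0.056    ]
piv1 [ 0.49503399 -0.31296625  0.056     ]
piv2 [ 0.60700134 -0.30810172  0.056     ]
rim [ 0.54455106 -0.31210969  0.064     ] [ 0.54833143 -0.31376225  0.064     ] 0.0990402545846856 0.09975363800382428
ferrite [ 0.59885209 -0.457198    0.02      ]
```

```bash
python3 - <<'E'
from h import *
px=np.array([-.045,.999]);pz=np.array([*px,0])/np.hypot(*px)
bar=np.array([.5548,-.3957,.056]);R=ori(px,np.radians(30),1)
arm.goto(tcp(bar,R)-.09*R[:,2],R); print(get_clock(),get_ft_force())
arm.move_linear(tcp(bar,R),v=.08); print(get_clock(),get_ft_force())
arm.set_gripper(.0115);print(get_clock(),get_finger_gap(),get_gripper_force(),get_ft_force(),get_tool_pos())
i=optics.get_image("side");m=optics.camera_model("side")
j=optics.get_image("wrist")
o=np.hstack([cv2.resize(i[180:270,180:290],(400,328),interpolation=2),cv2.resize(j,(400,300))[0:300].copy() if 0 else cv2.resize(j[60:300,130:420],(400,328))])
cv2.imwrite("pics/g1.png",o)
E
```

```text
3.5583 [0.89272717 0.90878297 0.60907755]
4.8333 [-0.0018758   0.16832193 -0.23565997]
5.2417 0.011425814683818127 0.6846069172024727 [-0.02859005  2.54382157  0.56672407] [ 0.55481571 -0.39384457  0.05347002]
```

View pics/g1.png

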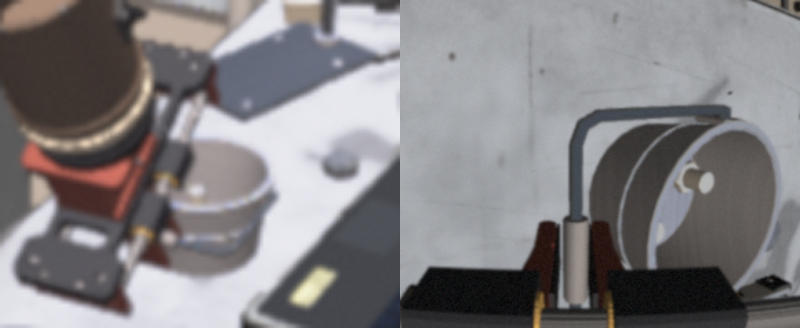

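The sleeve is caged between the fingers. Next I swing the bail along its arc.

```bash
python3 - <<'E'
from h import *
px=np.array([-.045,.999]);pz=np.array([*px,0])/np.hypot(*px)
piv=np.array([.5515,-.3095,.056])
for th in (12,24,36,48,60,70,80,90):
    t=np.radians(th);R=ori(px,min(np.radians(30),np.pi/2-t),1)
    b=piv-.085*np.cos(t)*pz+[0,0,.085*np.sin(t)]
    arm.move_linear(tcp(b,R),R,v=.06)
    print(th,round(get_clock(),2),np.round(get_ft_force(),1),round(get_gripper_force(),2))
i=optics.get_image("side");j=optics.get_image("wrist");k=optics.get_image("top")
o=np.zeros((600,800,3),np.uint8);o[:328,:400]=cv2.resize(i[160:250,180:290],(400,328));o[:328,400:]=cv2.resize(j[60:300,130:420],(400,328));o[328:,:400]=cv2.resize(k[150:260,230:390],(400,272))
cv2.imwrite("pics/g2.png",o)
E
```

```text
12 5.79 [-0.1  0.6  0.2] 0.0
24 6.24 [ 0.9  0.1 -0.4] 0.0
36 6.69 [-0.3  0.   0.8] 0.05
48 7.14 [-0.5 -0.3 -0.2] 0.04
60 7.59 [0.1 1.  0.8] 0.06
70 7.98 [-0.4 -0.  -1.1] 0.09
80 8.38 [-0.4 -1.6  0.7] 0.1
90 8.77 [0.4 0.4 1. ] 0.13
```

View pics/g2.png

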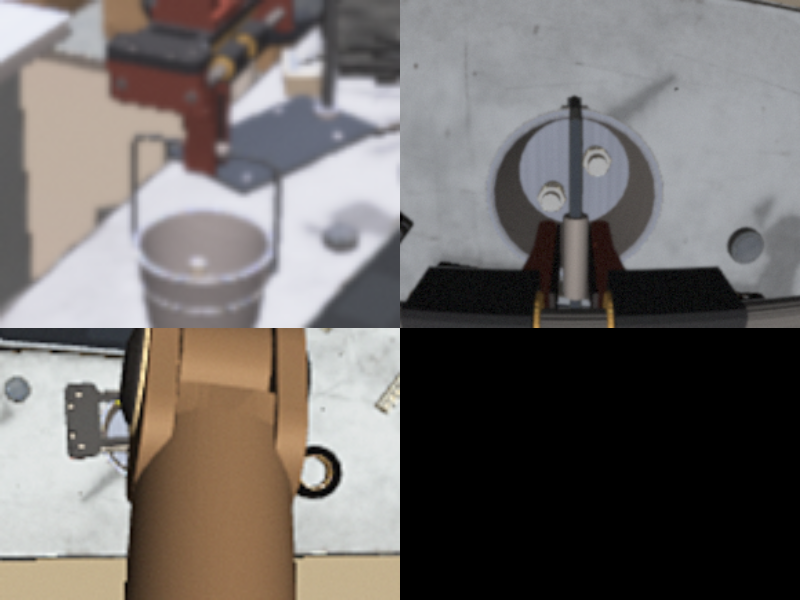

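The bail is upright and the pail hasn't moved. I'll grip, lift and carry it to a staging point before the hook.

```bash
python3 - <<'E'
from h import *
arm.set_gripper(.0);print(get_clock(),get_finger_gap(),get_gripper_force(),get_ft_force())
p=get_tool_pos();arm.move_linear([p[0],p[1],p[2]+.03],v=.05);arm.pause(.2);print("F",get_ft_force(),get_finger_gap())
arm.move_linear([p[0],p[1],.232],v=.1)
R=ori(STX,0,1)
arm.move_linear([*(STO-.13*STX),.232],R,v=.1)
arm.move_linear([*(STO-.07*STX),.232],R,v=.08);arm.pause(.3)
print(get_clock(),get_ft_force(),get_finger_gap(),get_tool_pos())
i=optics.get_image("side");j=optics.get_image("wrist");k=optics.get_image("top")
for n,im in(("s",i),("w",j),("t",k)):cv2.imwrite(f"pics/h{n}.png",im)
m=optics.camera_model("wrist");np.save("w1.npy",np.array([m["vfov"],m["cx"],m["cy"],*np.ravel(m["T"])]))
o=np.zeros((600,800,3),np.uint8);o[:300,:400]=cv2.resize(i[120:255,180:360],(400,300),interpolation=2);o[:300,400:]=cv2.resize(k[130:265,110:290],(400,300));o[300:,200:600]=cv2.resize(j,(400,300))
cv2.imwrite("pics/g3.png",o)
E
```

```text
9.1417 0.009395599705119462 29.99902367591858 [ 0.39002802 -0.45603858 -2.99477233]
F [-0.27097239 -0.58046075 -3.39912907] 0.009261458186996956
14.0083 [-0.24177189 -0.03622184 -3.43217934] 0.009612159735582305 [ 0.44935339 -0.12730442  0.23200071]
```

View pics/g3.png

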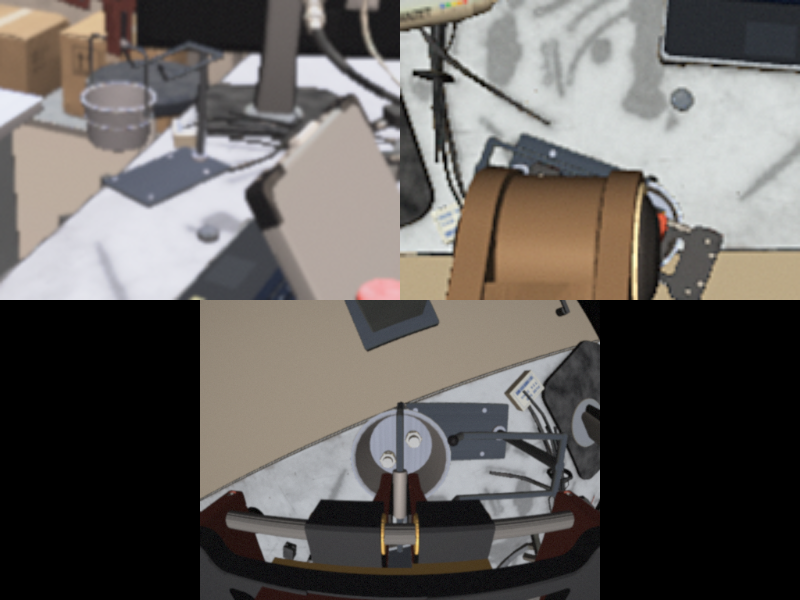

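The pail hangs level with the adaptors in it. In the wrist view the near prong tip is at (453,440) and the back corners of the U are at (563,434) and (555,493). I'll check these against the model.

```bash
python3 - <<'E'
from h import *
a=np.load("w1.npy");m=dict(vfov=a[0],cx=a[1],cy=a[2],T=a[3:].reshape(4,4))
i=cv2.imread("pics/hw.png")
y=np.array([-STX[1],STX[0]])
f=lambda u,v,z:onz(m,(u-200)*1.28,(v-300)*1.28,z,True)
for n,u,v,z in(("tip near",453,440,.2),("tip far",460,497,.2),("back near",563,434,.186),("back far",555,493,.186),("bar end",401,404,.235),("sleeve end",400,473,.235)):
    p=f(u,v,z)[:2]-STO;print(n,"stand xy",np.round([p@STX,p@y],4))
    
for s in(1,-1):print(proj(m,[*(STO-.026*STX+s*.032*y),.2],True)/1.28+[200,300])
cv2.imwrite("pics/g4.png",cv2.resize(i[100:290,230:480],(790,600),interpolation=2))
E
```

```text
tip near stand xy [-0.0275  0.0304]
tip far stand xy [-0.017  -0.0223]
back near stand xy [0.0987 0.0353]
back far stand xy [ 0.1038 -0.0324]
bar end stand xy [-0.0707  0.0621]
sleeve end stand xy [-0.0713  0.0153]
[454.88756611 438.16132005]
[449.44409335 506.6769696 ]
```

View pics/g4.png

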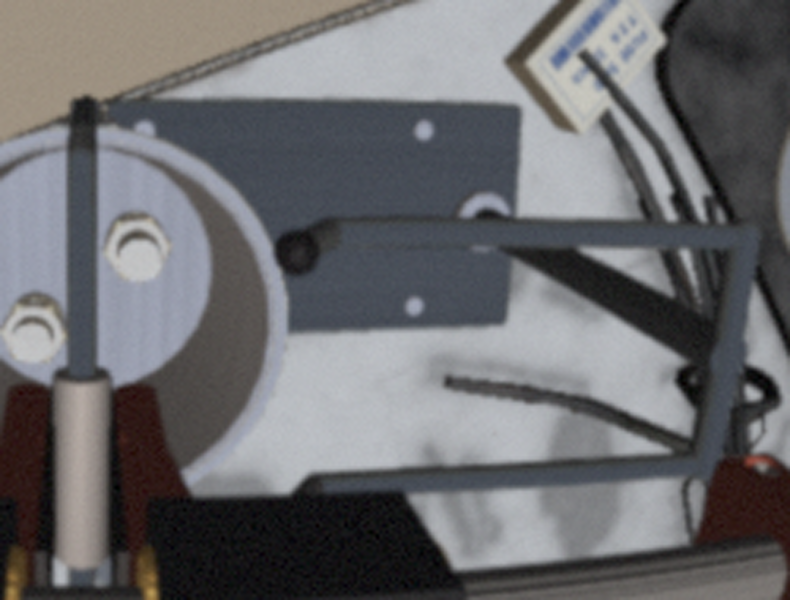

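The stand matches the model within about 3 mm, so I'll hang the pail.

```bash
python3 - <<'E'
from h import *
c=STO-.004*STX
arm.move_linear([*c,.232],v=.07);arm.pause(.2);print(get_clock(),get_ft_force())
arm.move_linear([*c,.19],v=.05)
z=.188
while z>.176:
    arm.move_linear([*c,z],v=.02);arm.pause(.1);f=get_ft_force()[2];print(round(z,4),np.round(get_ft_force(),2))
    if f>-.3:break
    z-=.001
i=optics.get_image("side");j=optics.get_image("wrist")
o=np.hstack([cv2.resize(i[110:230,200:360],(400,300),interpolation=2),cv2.resize(j,(400,300))]);cv2.imwrite("pics/g5.png",o);print(get_clock())
E
```

```text
15.45 [ 0.09424382 -0.01298892 -2.98889221]
0.188 [-0.31  1.08 -4.22]
0.187 [-0.41 -0.82 -3.89]
0.186 [ 0.29  0.21 -4.51]
0.185 [ 0.2  -0.22 -4.17]
0.184 [-0.51  1.01 -2.94]
0.183 [-0.38 -0.18 -3.76]
0.182 [ 0.83 -0.36 -2.85]
0.181 [-3.38  0.3   4.66]
19.3417
```

View pics/g5.png

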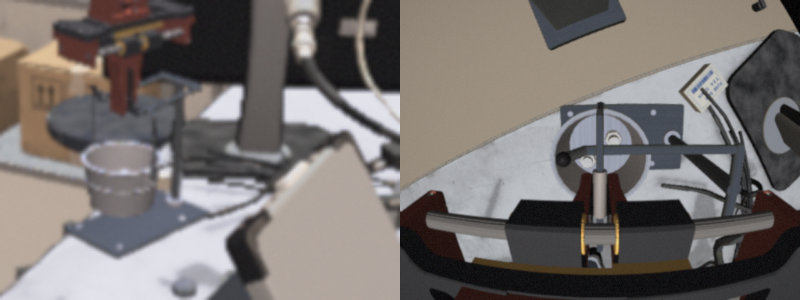

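The bar is resting on the prongs behind the tips. Release and withdraw.

```bash
python3 - <<'E'
from h import *
arm.set_gripper(.014);arm.pause(.3);arm.set_gripper(.03);print(get_clock(),get_ft_force(),get_finger_gap())
p=get_tool_pos();arm.move_linear([p[0],p[1],.33],v=.07)
q=p[:2]-.15*STX+np.array([-.0,0]);arm.move_linear([*q,.36],v=.15);arm.pause(1.5)
i=optics.get_image("side");j=optics.get_image("wrist");k=optics.get_image("top")
o=np.zeros((600,800,3),np.uint8);o[:300,:400]=cv2.resize(i[125:215,210:330],(400,300),interpolation=2);o[:300,400:]=cv2.resize(k[130:265,110:290],(400,300));o[300:,:400]=cv2.resize(j[40:280,180:500],(400,300));o[300:,400:]=cv2.resize(k[140:275,190:370],(400,300))
cv2.imwrite("pics/g6.png",o);print(get_clock(),get_ft_force())
E
```

```text
20.4417 [0.24770986 0.10517121 0.27134009] 0.029737011625073036
25.5333 [0.23714646 0.01751011 0.2443325 ]
```

View pics/g6.png

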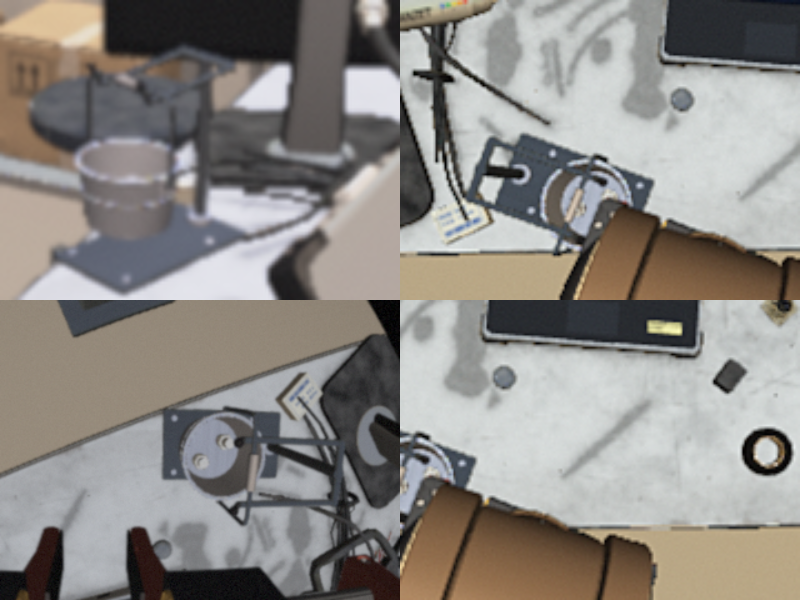

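The bar lies over both prongs and the pail hangs still and level with both adaptors in it. The other things are where they were, and the robot is clear.

```bash
python3 -c "
from workcell import *
print(arm.job_done(),get_clock())"
```

```text
the job is handed in; nothing more can be done
the job is handed in; nothing more can be done
```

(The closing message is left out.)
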